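# Lock a bushing in the bench drawer and take the key out

## Robot

A 6-joint arm with a two-finger parallel gripper is mounted at the origin on a cart in front of the work surface, level with it; the furniture and walls round the work are solid. World frame = base frame: x ahead of the robot, y to its left, z up, the work surface at z = 0. Lengths are in m, angles in rad, forces in N, time in s.
With the tool pointing down it reaches from about 0.3 to 1 m from the base axis. Payload 5.1 kg.
Tool frame: the origin (TCP) lies midway between the tips of the shut fingers; the grasp point (between the pads) lies 19 mm behind it; y points along the fingers, x is the direction in which the jaws open and shut, and the axes are right-handed (so a half turn about y gives the same grasp; the last joint's range is limited). The gripper opens to 95 mm and grips with 3 to 60 N. Pads are 20 mm wide; open, the fingers measure 119 mm over their backs; the gripper's body (75 mm by 180 mm) begins 59 mm behind the grasp point.
Start: joints at [1.027, 0.124, 1.65, -0, 1.367, -0.083], TCP at [0.289, 0.582, 0.215] pointing down, gripper open.
Joint ranges: [-2.61, 2.61], [-1.02, 2.33], [0.03, 2.71], [-1.35, 4.49], [0.32, 2.68], [-2.91, 2.91]. Speed limits (rad/s): [2.57, 2.57, 3.14, 3.14, 3.14, 3.14].

## Interface

Orientations are given as a rotation vector (axis times angle).
In Python, from workcell import ctrl, optics gives the robot as it stands.
- The arm moves only by the tool send_rows, never from a script. Its argument "moves" is one flat list of numbers, 7 for each row, row after row: the turn, a rotation vector about the world's x, y, z in degrees, then the shift along the world's x, y, z in m, then the finger opening in m, from 0 to 0.0951. A call has 1 to 12 rows; each row is the pose to reach, as a shift and turn from the pose commanded when the call began; what a row does not reach only later rows make up. A row lasts 1/8 s, in which the tool goes at most 62.5 mm and 10.7 degrees, less where a joint would pass 70% of its speed; a pose out of reach is approached as far as the arm can. A call with a gripper value outside its range is refused whole. The fingers move at their own pace and stop on an object; "squeeze" is the grip in N (left out, the last holds). Time passes only in rows, so rows that repeat a pose let the fingers close. It gives the time, the measured TCP pose, the force and the opening at its end, in the units of the state.
- ctrl.sense(): the state, without advancing time (a new reading comes with each control period).
- optics.get_image(name): name is "side" or "top"; returns (picture, depth): 420x560x3 uint8, red, green, blue; 420x560 float32, m along the optical axis (not along the pixel's ray), 0 where there is no reading.
- optics.camera_info(name): a dict with "intrinsics" (3x3 intrinsics, pixels), "k1" (the pictures are not rectified: a ray, as slopes to the right and down, at radius r is drawn at 1 + k1 r^2 times it, then the intrinsics apply), "R" (3x3) and "t" (3): a world point X has camera coordinates R X + t. Camera axes: x right, y down, z forward; pixel columns grow to the right and rows downward; lengths in m; the calibration is good to about 2 mm. A picture is of the moment at which its call begins. camera_info takes no time and is no camera call.
- ctrl.sign_off(): hands the job in, once; it reports no verdict.
The state is a dict: "time_s": time; "qpos": joint angles; "qd": joint speeds; "tau": joint torques, N m; "position": TCP position; "eef_rot": TCP orientation; "force": force on the tool from outside, world axes, zero at the start; "ft_torque": the same for the moment, N m; "opening": opening from 0.0 (shut) to 1.0 (fully open).
Only numpy, scipy, OpenCV 4.12 (cv2) and the standard library are available. Lean on these libraries where they do the work, as an engineer would, in place of code of your own. Each camera call takes 0.05 s, during which the arm holds its last target. There are 200 camera calls.

## Task

Put the short flanged bushing into the open drawer of the small grey steel cabinet and turn the key in its top a quarter turn clockwise (seen from above), which draws in the bolt that stops the drawer. Then let go of the key and push the drawer fully shut, take the key again and turn it back to its starting position so that the drawer is locked, pull the key out (it comes out only in that position) and put it into the white tub. Do not shove the other things on the bench about.

Things in the scene. Friction and masses are not known exactly. Their poses are not given: they have to be found in the camera images.
- key_grip (a point): centre of the bow (flat grip) of the steel key, which starts upright in the lock, where it can come out, with the cabinet's axes. Bow: 8 mm thick along its x, 32 mm wide along y, 30 mm high along z; its lower edge stands 6 mm, this centre 21 mm above the lock face. Below is a round 8 mm stem with one side tooth to +y. The key is loose in the lock by about 1 mm and 0.15 rad, so its bow may lean 2 mm
- key_tip (a point): lower end of the key's stem, 47 mm below the bow's centre (key 62 mm long in all); in the lock it stands 26 mm below the lock face. Lift the key by 30 mm or more to free it
- lock (a point): centre of the 34 mm square steel lock collar's top face, 10 mm above the cabinet's top (80 mm above the bench), on the lock's vertical axis. Axes are the cabinet's: x from its front to its back, y to the left seen from the front, z up. The cabinet is fixed, 136 mm wide, 150 mm deep, 70 mm high; this axis lies 45 mm behind the outer face of the shut drawer's front, midway across
- plug (a joint): angle of the lock's plug: 0 at the start (bolt out, key can be pulled out; elsewhere its tooth is caught), growing clockwise seen from above to a stop at 1.65 rad. From 1.25 rad the bolt is clear of the drawer; with the bolt out an open drawer stops about 26 mm short of shut and a shut one is locked. Stays where it is left (friction 0.04 N m)
- drawer (a joint): how far the drawer is out, in m: 0 shut, 0.12 fully out; starts between 0.095 and 0.12. It slides along the cabinet's x against about 1.5 N of friction and stays where it is left
- drawer_front (a point): centre of the outer face of the drawer's front panel, 35 mm above the bench; axes as the cabinet (x into it). The panel is 136 mm wide, 8 mm thick, from 4 to 70 mm above the bench; a 44 mm wide pull lip juts out 9 mm at 52 to 62 mm above the bench. Push on the lip or on the face
- drawer_floor (a point): point on the drawer's inner floor (8 mm above the bench), midway across, 45 mm behind the front panel's inner face; axes as the cabinet. Inside 118 mm wide, 129 mm deep, side walls 20 mm high; a small keeper on the right wall stands to 53 mm above the bench, 47 to 59 mm behind the panel. At the start at least the first 88 mm behind the panel are uncovered
- bush_center (a point): centre (half-way up) of the short turned bushing with a flange: 40 mm across the flange, 28 mm high, standing on the bench with z up, 138 g
- tub: white round open tub holding a few screws, fixed to the bench, 87 mm across the rim, 50 mm high, about 60 mm across inside with its inner floor 2 mm up; origin at the centre of its underside. The key may lie or lean in it any way
- tall_bush: bystander: tall steel bush, 35 mm across, 58 mm high, origin under its centre
- nut: bystander: hexagon nut, 30 x 34 x 16 mm, origin under its centre
- pliers: bystander: red-handled pliers lying flat, 187 mm long, 16 mm high, origin under the centre
- spanner: bystander: combination spanner lying flat, 205 mm long, 8 mm high, origin under the centre
- tape_measure: bystander: tape measure, 37 x 71 x 64 mm, origin under its centre
- key: the loose key; origin at its lower end, axes as for its bow's centre
Mind the look-alikes: they are no part of the job. Leave any brown or red look-alike of the part that bears bush_center alone. Several things have the shape of the tub; the one meant has the colours described above.

How it is judged:
On the way, in this order (a step that is already met when the one before it is completed fails the run):
1. the bushing is in the open drawer and the key is turned clockwise so that the bolt is drawn in (x of bush_center in the frame of drawer_floor between -0.045 and 0.085 m and y of bush_center in the frame of drawer_floor between -0.059 and 0.059 m and z of bush_center in the frame of drawer_floor between 0.005 and 0.035 m and horizontal distance between key_tip and lock below 0.006 m and z of key_tip in the frame of lock below -0.018 m and value of joint plug above 1.25 rad and value of joint drawer above 0.03 m), for 0.1 s.
2. the drawer is shut with the bushing in it and the bolt still drawn in (x of bush_center in the frame of drawer_floor between -0.045 and 0.085 m and y of bush_center in the frame of drawer_floor between -0.059 and 0.059 m and z of bush_center in the frame of drawer_floor between 0.005 and 0.035 m and value of joint drawer below 0.006 m and value of joint plug above 1.2 rad), for 0.1 s.
3. the key, still in the lock, is turned back to its starting position, with the drawer shut (x of bush_center in the frame of drawer_floor between -0.045 and 0.085 m and y of bush_center in the frame of drawer_floor between -0.059 and 0.059 m and z of bush_center in the frame of drawer_floor between 0.005 and 0.035 m and horizontal distance between key_tip and lock below 0.006 m and z of key_tip in the frame of lock below -0.018 m and value of joint drawer below 0.006 m and value of joint plug below 0.3 rad), for 0.1 s.
4. the key is out of the lock (distance between key_tip and lock above 0.06 m), for 0.1 s.
At the end, for the whole second after the job is handed in: The bushing lies in the drawer, the drawer is shut (within 6 mm) and locked (plug within 0.3 rad of its starting position), and the key rests in the tub (both its bow's centre and its tip within 50 mm of the tub's axis and lower than 70 mm above the bench) (x of bush_center in the frame of drawer_floor between -0.045 and 0.085 m and y of bush_center in the frame of drawer_floor between -0.059 and 0.059 m and z of bush_center in the frame of drawer_floor between 0.005 and 0.035 m and value of joint drawer below 0.006 m and value of joint plug below 0.3 rad and horizontal distance between each of key_grip, key_tip and tub below 0.05 m and height (world z) of each of key_grip, key_tip below 0.07 m and linear speed of key below 0.03 m/s); the robot touches nothing.
It fails at once if the tall bush is shoved more than 40 mm (distance of tall_bush from where it was at the start of the episode above 0.04 m).
It fails at once if the nut is shoved more than 40 mm (distance of nut from where it was at the start of the episode above 0.04 m).
It fails at once if the pliers is shoved more than 40 mm (distance of pliers from where it was at the start of the episode above 0.04 m).
It fails at once if the spanner is shoved more than 40 mm (distance of spanner from where it was at the start of the episode above 0.04 m).
It fails at once if the tape measure is shoved more than 40 mm (distance of tape_measure from where it was at the start of the episode above 0.04 m).
It also fails if it takes over 72 s, if anything falls off the work surface, if the arm or the gripper's body presses on something with over 40 N, if the wrist force passes 120 N, or if a joint passes its speed limit or range.

## Working session

There is one attempt and no reset: what is moved stays moved. The work goes in short steps, Python scripts to look and compute and a tool call to move; the robot and the scene stay as the last step left them, time stands still between calls to the robot, and variables do not carry over. Pictures are saved under pics/ and viewed, about 8 in all and at most 12, crops included, and the job is handed in when it is done.

Besides the shell and the picture viewer there is one more tool, called after "Emit:" as a command line: name --argument value ..., lists and objects as JSON in quotes. send_rows: Moves the arm, as the interface text tells. Its arguments: {"type":"object","properties":{"moves":{"type":"array","items":{"type":"number"}},"squeeze":{"type":"number"}},"required":["moves"]}

```bash
mkdir -p pics; cat > h.py <<'E'
import numpy as np, cv2
from workcell import ctrl, optics
def ray(cam,u,v):
    c=optics.camera_info(cam);K=np.array(c["intrinsics"]);R=np.array(c["R"]);t=np.array(c["t"])
    D=np.array([c["k1"],0,0,0,0],float)
    p=cv2.undistortPoints(np.array([[[u,v]]],float),K,D,criteria=(3,50,1e-10))[0,0]
    return -R.T@t, R.T@np.array([p[0],p[1],1.])
def on_plane(cam,u,v,z):
    o,d=ray(cam,u,v); return o+d*(z-o[2])/d[2]
def proj(cam,X):
    c=optics.camera_info(cam)
    return cv2.projectPoints(np.array([X],float),cv2.Rodrigues(np.array(c["R"],float))[0],np.array(c["t"],float),np.array(c["intrinsics"],float),np.array([c["k1"],0,0,0,0],float))[0].ravel()
def cloud(cam,dep):
    c=optics.camera_info(cam);K=np.array(c["intrinsics"],float);R=np.array(c["R"]);t=np.array(c["t"])
    h,w=dep.shape;vv,uu=np.mgrid[:h,:w]
    p=cv2.undistortPoints(np.stack([uu,vv],-1).reshape(-1,1,2).astype(float),K,np.array([c["k1"],0,0,0,0],float)).reshape(h,w,2)
    P=np.dstack([p*dep[...,None],dep]);return (P-t)@R
def snap(cam,n):
    im,d=optics.get_image(cam);cv2.imwrite(f"pics/{n}.png",im[...,::-1]);np.save(f"pics/{n}.npy",d);return im,d
E
python3 - <<'E'
from h import *
print(ctrl.sense())
for c in("top","side"):
    snap(c,c+"0");i=optics.camera_info(c);print(c,i, -np.array(i["R"]).T@i["t"])
E
```

```text
{'time_s': 0.0, 'qpos': array([ 1.02741200e+00,  1.24496774e-01,  1.65164617e+00, -1.07221042e-05,
        1.36750932e+00, -8.25655063e-02]), 'qd': array([ 2.62331824e-04, -8.48150411e-04, -9.52624669e-04,  5.91699464e-04,
        4.65660597e-05,  3.78371865e-04]), 'tau': array([ 3.53431678e-04, -4.17593765e+01, -3.59940219e+01,  7.74860638e-02,
        4.91198734e-02, -1.74538973e-04]), 'position': array([0.28872195, 0.58164726, 0.2134089 ]), 'eef_rot': array([-1.39361058, -0.86204744,  0.86504522]), 'force': array([ 0.46606464,  0.43372116, -0.09731912]), 'ft_torque': array([-0.00894582,  0.0622893 ,  0.00745606]), 'opening': 1.003094178895388}
top {'intrinsics': array([[391.83605429,   0.        , 283.18275992],
       [  0.        , 391.83605429, 206.13359822],
       [  0.        ,   0.        ,   1.        ]]), 'k1': 0.002130554004664503, 'R': array([[-0.01805251, -0.99983593, -0.00149076],
       [-0.98827976,  0.01806986, -0.15158035],
       [ 0.15158242, -0.00126312, -0.98844382]]), 't': array([-0.02461076,  0.52678788,  0.89065707])} [ 0.38516156 -0.0330007   0.96017848]
side {'intrinsics': array([[514.96203151,   0.        , 277.60580642],
       [  0.        , 514.96203151, 205.66016415],
       [  0.        ,   0.        ,   1.        ]]), 'k1': -0.14576632873547773, 'R': array([[ 0.93917222, -0.34321313, -0.01266077],
       [-0.21925259, -0.57077525, -0.79129256],
       [ 0.26435554,  0.7459359 , -0.61130662]]), 't': array([-0.49251715,  0.18361165,  1.17470219])} [ 0.19227671 -0.9404899   0.85715811]
```

View pics/top0.png

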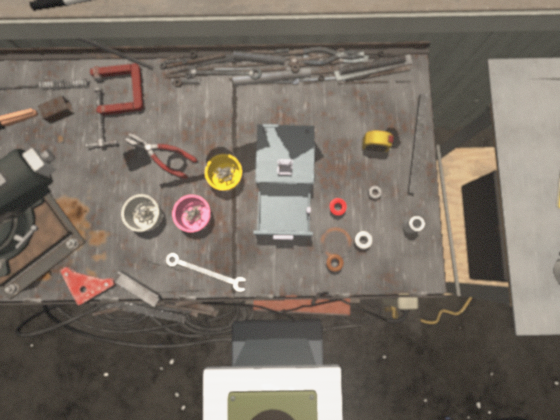

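View pics/side0.png

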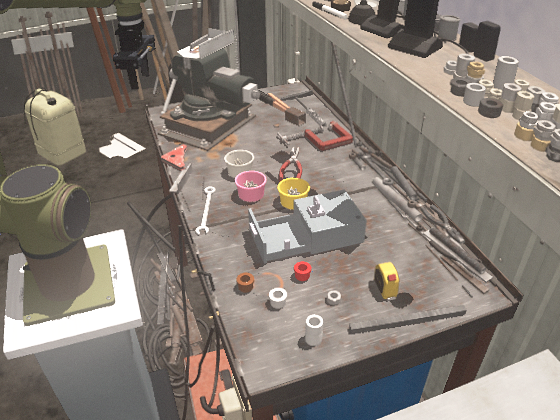

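Candidates for the bushing are white-grey (top 364,240), red (338,207), brown (335,263), the tall bush (416,224) and the nut (375,192). I choose the one at (364,240). Candidates for the tub are white (141,214), pink (191,214) and yellow (223,173). I choose the one at (141,214).

```bash
python3 - <<'E'
from h import *
T=cv2.imread("pics/top0.png");d=np.load("pics/top0.npy");P=cloud("top",d)
S=cv2.imread("pics/side0.png");ds=np.load("pics/side0.npy");Q=cloud("side",ds)
a=cv2.resize(T[115:280,240:440],(800,660))[:600];
b=cv2.resize(S[180:350,230:410],None,fx=3.3,fy=3.3,interpolation=2)
a=cv2.resize(T[115:280,240:440],None,fx=2,fy=2,interpolation=2)
c=np.zeros((600,800,3),np.uint8);b=cv2.resize(S[180:350,235:345],(388,600),interpolation=2);c[:330,:400]=a;c[:,402:790]=b
cv2.imwrite("pics/crop1.png",c)
np.set_printoptions(precision=4,suppress=True)
def circ(name,u,v,z,r=16,M=P):
    sub=M[v-r:v+r,u-r:u+r].reshape(-1,3);s=sub[np.abs(sub[:,2]-z)<.006]
    print(name,len(s),'zmed',np.median(s[:,2]) if len(s) else None); 
    if len(s)>5:
        (x,y),R=cv2.minEnclosingCircle(s[:,:2].astype(np.float32));print('  circ',x,y,R,'mean',s[:,:2].mean(0))
circ("bush",364,240,.028,14); circ("bush side",278,298,.028,12,Q)
circ("tub",141,214,.05,26);circ("tub side",238,163,.05,22,Q)
circ("tall",416,224,.058,14);circ("red",338,207,.028,12)
# cabinet top
z=P[...,2];m=(abs(z-.07)<.006);m[:120]=0;m[245:]=0;m[:,:250]=0;m[:,320:]=0
s=P[m];print('cab',len(s),cv2.minAreaRect(s[:,:2].astype(np.float32)),np.median(s[:,2]))
vv,uu=np.nonzero(m);print(uu.min(),uu.max(),vv.min(),vv.max())
m=(z>.085)&(z<.125);m[:140]=0;m[200:]=0;m[:,:265]=0;m[:,305:]=0
s=P[m];print('key',len(s),s.mean(0),s.max(0),s.min(0))
print('bench',np.median(z[250:256,300:320]))
E
```

```text
bush 174 zmed 0.028436930222146876
  circ 0.4437432885169983 -0.2233131229877472 0.020121393725275993 mean [ 0.4433 -0.2229]
bush side 188 zmed 0.027012832666618025
  circ 0.4429347515106201 -0.2233147770166397 0.02101881057024002 mean [ 0.4427 -0.224 ]
tub 272 zmed 0.04967984290911835
  circ 0.5157694816589355 0.3016469478607178 0.044016413390636444 mean [0.5163 0.3047]
tub side 238 zmed 0.049057103670878136
  circ 0.5005326271057129 0.25826823711395264 0.0925695151090622 mean [0.5114 0.2721]
tall 126 zmed 0.057433195879181026
  circ 0.47736677527427673 -0.3427087068557739 0.017961060628294945 mean [ 0.4776 -0.3421]
red 160 zmed 0.028339853390044776
  circ 0.5250243544578552 -0.1662462055683136 0.02024165913462639 mean [ 0.5247 -0.1658]
cab 3373 ((0.582944393157959, -0.03863729536533356), (0.13603533804416656, 0.2690114378929138), 87.87532043457031) 0.0701183428030652
254 314 125 238
key 80 [ 0.6099 -0.039   0.107 ] [ 0.6163 -0.0241  0.1197] [ 0.6068 -0.0534  0.0863]
bench -0.0007047858875811829
```

View pics/crop1.png

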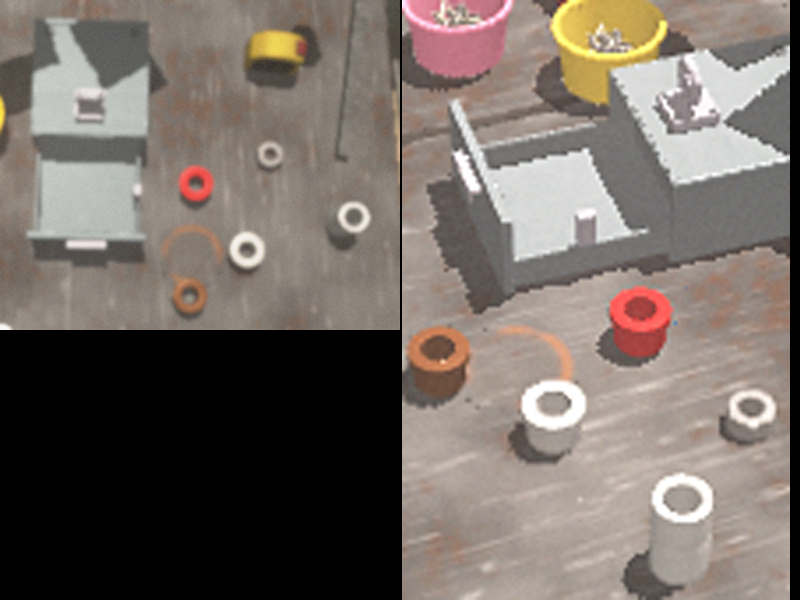

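The crop confirms it: the bushing is the white part with its flange up, at top (364,240), (.443,-.223) on the bench. The key is upright at (.610,-.039), the drawer is about 0.117 out, and the cabinet yaw is about -2.1°. Next I check the tool axes, the wrist range and the key's lean.

```bash
python3 - <<'E'
from h import *
np.set_printoptions(precision=4,suppress=True)
s=ctrl.sense();R=cv2.Rodrigues(s["eef_rot"])[0];print(R)
d=np.load("pics/top0.npy");P=cloud("top",d);z=P[...,2]
# cabinet body top only (behind opening)
sl=lambda a,b,c,e:P[(P[...,0]>a)&(P[...,0]<b)&(P[...,1]>c)&(P[...,1]<e)]
B=sl(.555,.75,-.13,.06);B=B[abs(B[:,2]-.07)<.005];r=cv2.minAreaRect(B[:,:2].astype(np.float32));print('body',r)
L=sl(.57,.65,-.08,0);L=L[(abs(L[:,2]-.08)<.004)];print('collar',len(L),cv2.minAreaRect(L[:,:2].astype(np.float32)))
F=sl(.42,.48,-.13,.06);F=F[abs(F[:,2]-.07)<.005];print('panel',F.mean(0),cv2.minAreaRect(F[:,:2].astype(np.float32)))
Q=cloud("side",np.load("pics/side0.npy"))
for M,n in((P,'top'),(Q,'side')):
    K=M[(M[...,2]>.09)&(M[...,2]<.125)&(abs(M[...,0]-.61)<.04)&(abs(M[...,1]+.04)<.04)]
    print(n,'key',len(K),K.mean(0),cv2.minAreaRect(K[:,:2].astype(np.float32)), K[K[:,2]>.108].mean(0))
for b in[(.39,-.155)]:
    W=sl(.35,.42,-.2,-.1);W=W[abs(W[:,2]-.028)<.005];print('brown',W.mean(0))
E
```

```text
[[ 0.4447 -0.0009 -0.8957]
 [ 0.8957 -0.0016  0.4447]
 [-0.0018 -1.      0.0001]]
body ((0.6462597846984863, -0.041054219007492065), (0.13599199056625366, 0.14235447347164154), 87.62928009033203)
collar 138 ((0.6116501688957214, -0.03996148332953453), (0.03243732824921608, 0.03495238348841667), 88.8402328491211)
panel [ 0.4601 -0.0333  0.0697] ((0.4577273726463318, -0.03247334808111191), (0.13219305872917175, 0.013207796961069107), 87.11483001708984)
top key 76 [ 0.6101 -0.0391  0.1081] ((0.611216127872467, -0.03880365192890167), (0.02959205023944378, 0.007681096903979778), 84.44599914550781) [ 0.6106 -0.0392  0.1142]
side key 72 [ 0.6099 -0.0407  0.1043] ((0.6116439700126648, -0.040559202432632446), (0.03383447974920273, 0.010142189450562), 85.34453582763672) [ 0.6104 -0.0421  0.1127]
brown [ 0.3913 -0.1535  0.0285]
```

Emit:
send_rows --moves '[0, 0, 24, 0.154, -0.805, 0, 0.07, 0, 0, 24, 0.154, -0.805, 0, 0.07, 0, 0, 24, 0.154, -0.805, 0, 0.07, 0, 0, 24, 0.154, -0.805, 0, 0.07, 0, 0, 24, 0.154, -0.805, 0, 0.07, 0, 0, 24, 0.154, -0.805, 0, 0.07, 0, 0, 24, 0.154, -0.805, 0, 0.07, 0, 0, 24, 0.154, -0.805, 0, 0.07, 0, 0, 24, 0.154, -0.805, 0, 0.07, 0, 0, 24, 0.154, -0.805, 0, 0.07, 0, 0, 24, 0.154, -0.805, 0, 0.07, 0, 0, 24, 0.154, -0.805, 0, 0.07]' --squeeze 20

```text
time_s: 1.6
position: [0.4297, -0.1566, 0.2145]
eef_rot: [-1.229, -1.178, 1.177]
force: [0.8, -0.5, 0.0]
opening: 0.74
```

Emit:
send_rows --moves '[0, 0, 0, 0.0135, -0.067, 0, 0.07, 0, 0, 0, 0.0135, -0.067, 0, 0.07, 0, 0, 0, 0.0135, -0.067, -0.06, 0.07, 0, 0, 0, 0.0135, -0.067, -0.12, 0.07, 0, 0, 0, 0.0135, -0.067, -0.12, 0.07, 0, 0, 0, 0.0135, -0.067, -0.12, 0.07]'

```text
time_s: 2.35
position: [0.4446, -0.2215, 0.0967]
eef_rot: [-1.231, -1.18, 1.179]
force: [0.7, -0.4, 0.3]
opening: 0.732
```

```bash
python3 - <<'E'
from h import *
s=ctrl.sense();R=cv2.Rodrigues(s["eef_rot"])[0];print(s["position"],R,s["qpos"])
im,_=snap("side","s1");cv2.imwrite("pics/s1c.png",cv2.resize(im[150:350,180:380,::-1],(600,600)))
E
```

```text
[ 0.44456062 -0.22153719  0.09672202] [[ 0.04111818  0.00208505 -0.99915211]
 [ 0.99915365 -0.00121679  0.04111571]
 [-0.00113003 -0.99999709 -0.00213332]] [-5.70492083e-01 -1.15345980e-01  2.09693703e+00  1.11303047e-04
  1.15758963e+00 -2.10020438e+00]
```

View pics/s1c.png

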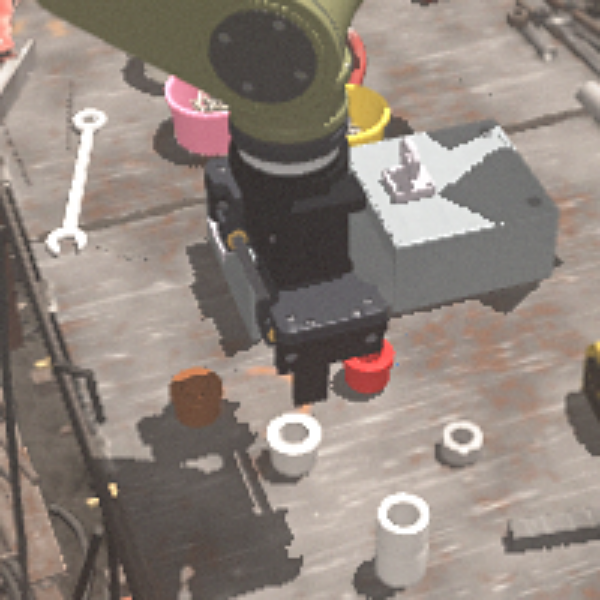

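The gripper stands over the white bushing (crop 295,440), clear of the red and brown ones. I go down and grip.

Emit:
send_rows --moves '[0, 0, 0, -0.001, -0.001, -0.05, 0.07, 0, 0, 0, -0.001, -0.001, -0.09, 0.07, 0, 0, 0, -0.001, -0.001, -0.09, 0.07, 0, 0, 0, -0.001, -0.001, -0.09, 0.03, 0, 0, 0, -0.001, -0.001, -0.09, 0.03, 0, 0, 0, -0.001, -0.001, -0.09, 0.03, 0, 0, 0, -0.001, -0.001, -0.09, 0.03, 0, 0, 0, -0.001, -0.001, -0.09, 0.03, 0, 0, 0, -0.001, -0.001, -0.06, 0.03, 0, 0, 0, -0.001, -0.001, 0.02, 0.03, 0, 0, 0, -0.001, -0.001, 0.02, 0.03]' --squeeze 20

```text
time_s: 3.78
position: [0.4444, -0.2238, 0.1186]
eef_rot: [-1.236, -1.181, 1.178]
force: [0.0, -0.5, -1.9]
opening: 0.403
```

Emit:
send_rows --moves '[0, 0, 0, 0.018, 0.06, 0, 0.03, 0, 0, 0, 0.036, 0.116, 0, 0.03, 0, 0, 0, 0.0585, 0.188, 0, 0.03, 0, 0, 0, 0.0585, 0.188, 0, 0.03, 0, 0, 0, 0.0585, 0.188, -0.04, 0.03, 0, 0, 0, 0.0585, 0.188, -0.08, 0.03, 0, 0, 0, 0.0585, 0.188, -0.09, 0.03, 0, 0, 0, 0.0585, 0.188, -0.09, 0.03]'

```text
time_s: 4.78
position: [0.5003, -0.0349, 0.024]
eef_rot: [-1.227, -1.176, 1.179]
force: [0.3, 0.1, -1.6]
opening: 0.405
```

```bash
python3 - <<'E'
from h import *
im,_=snap("side","s2");cv2.imwrite("pics/s2c.png",cv2.resize(im[150:290,220:380,::-1],(800,700))[:600])
E
```

```text
(no output)
```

View pics/s2c.png

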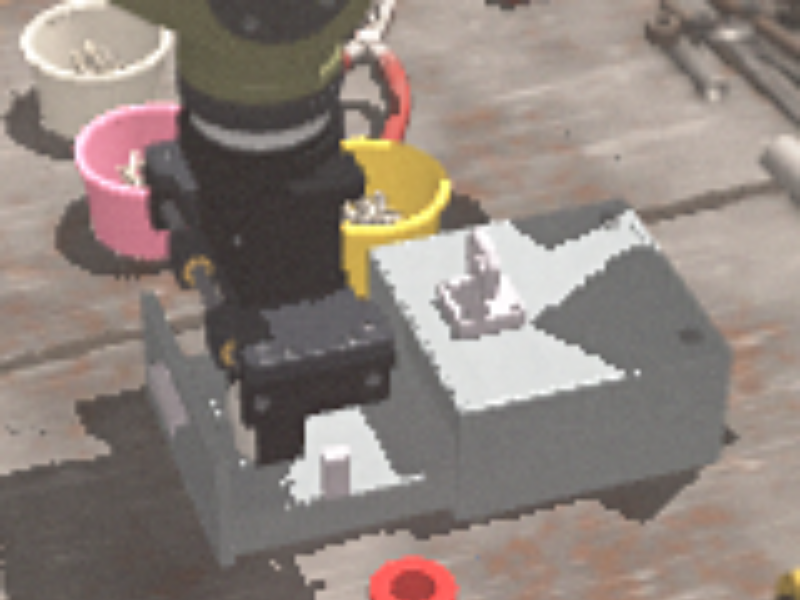

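The gripper is in the drawer behind the front panel, with the finger at crop (270,430), clear of the keeper at (335,470). I lower it the rest of the way, release, rise and turn the jaws toward the key.

Emit:
send_rows --moves '[0, 0, 0, 0, 0, -0.008, 0.03, 0, 0, 0, 0, 0, -0.008, 0.03, 0, 0, 0, 0, 0, -0.008, 0.056, 0, 0, 0, 0, 0, -0.008, 0.056, 0, 0, 0, 0, 0, -0.008, 0.056, 0, 0, 0, 0, 0, 0.05, 0.056, 0, 0, 0, 0, 0, 0.11, 0.04, 0, 0, 0, 0, 0, 0.13, 0.04, 0, 0, 0, 0, 0, 0.13, 0.04]'

```text
time_s: 5.95
position: [0.5025, -0.0347, 0.1572]
eef_rot: [-1.233, -1.182, 1.177]
force: [-0.2, 0.6, -0.3]
opening: 0.426
```

```bash
python3 - <<'E'
from h import *
im,_=snap("side","s3");cv2.imwrite("pics/s3c.png",cv2.resize(im[150:290,220:380,::-1],(800,700))[:600])
P=cloud("side",_);W=P[(abs(P[...,0]-.5)<.045)&(abs(P[...,1]+.036)<.05)&(P[...,2]>.031)&(P[...,2]<.045)];print(len(W),W.mean(0),cv2.minEnclosingCircle(W[:,:2].astype(np.float32)))
E
```

```text
147 [ 0.496346   -0.03693256  0.035766  ] ((0.4843360185623169, -0.04041486978530884), 0.03617677465081215)
```

View pics/s3c.png

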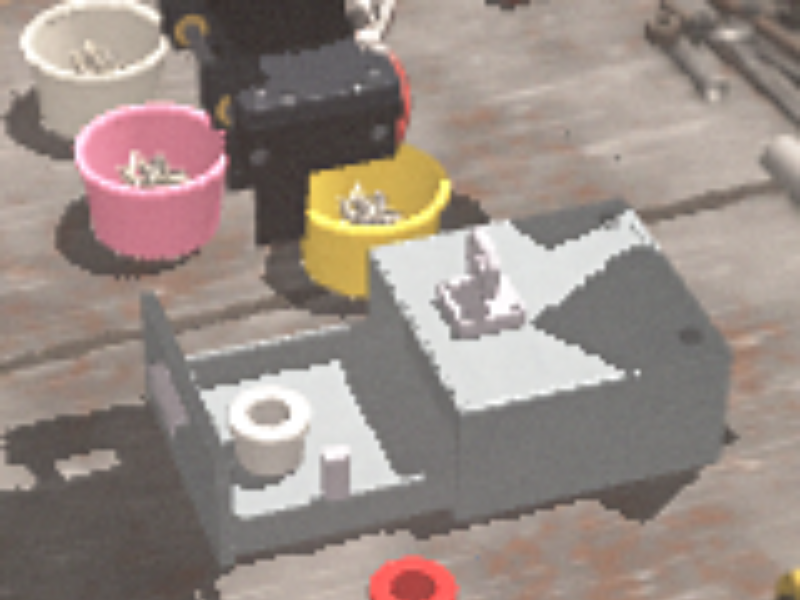

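The bushing stands in the drawer, at crop (270,425). Now I go over the key and turn the jaws by -90°.

Emit:
send_rows --moves '[0, 0, -10, 0.05, -0.003, 0, 0.04, 0, 0, -20, 0.1085, -0.0055, 0, 0.04, 0, 0, -30, 0.1085, -0.0055, 0, 0.04, 0, 0, -40, 0.1085, -0.0055, 0, 0.04, 0, 0, -50, 0.1085, -0.0055, 0, 0.04, 0, 0, -60, 0.1085, -0.0055, 0, 0.04, 0, 0, -70, 0.1085, -0.0055, 0, 0.04, 0, 0, -80, 0.1085, -0.0055, 0, 0.04, 0, 0, -90, 0.1085, -0.0055, 0, 0.04, 0, 0, -90, 0.1085, -0.0055, 0, 0.04, 0, 0, -90, 0.1085, -0.0055, 0, 0.04]'

```text
time_s: 7.38
position: [0.6087, -0.0399, 0.1531]
eef_rot: [-1.57, 0.033, -0.029]
force: [-0.1, 0.4, 0.1]
opening: 0.421
```

```bash
python3 - <<'E'
from h import *
s=ctrl.sense();R=cv2.Rodrigues(s["eef_rot"])[0];print(s["position"],R[:,0],np.degrees(np.arctan2(R[1,0],R[0,0])))
E
```

```text
[ 0.60870912 -0.03985494  0.15306995] [ 0.99921858 -0.03944852 -0.00245644] -2.2608269041300573
```

Emit:
send_rows --moves '[0, 0, 0, 0.0015, 0, -0.04, 0.04, 0, 0, 0, 0.0015, 0, -0.068, 0.04, 0, 0, 0, 0.0015, 0, -0.068, 0.04, 0, 0, 0, 0.0015, 0, -0.068, 0.03, 0, 0, 0, 0.0015, 0, -0.068, 0.02, 0, 0, 0, 0.0015, 0, -0.068, 0.012, 0, 0, 0, 0.0015, 0, -0.068, 0.004, 0, 0, 0, 0.0015, 0, -0.068, 0.004, 0, 0, 0, 0.0015, 0, -0.068, 0.004]' --squeeze 15

```text
time_s: 8.5
position: [0.6114, -0.04, 0.0874]
eef_rot: [-1.571, 0.032, -0.034]
force: [-0.2, 0.1, 2.6]
opening: 0.085
```

Emit:
send_rows --moves '[0, 0, -10, 0, 0, 0, 0.004, 0, 0, -20, 0, 0, 0, 0.004, 0, 0, -30, 0, 0, 0, 0.004, 0, 0, -40, 0, 0, 0, 0.004, 0, 0, -50, 0, 0, 0, 0.004, 0, 0, -60, 0, 0, 0, 0.004, 0, 0, -70, 0, 0, 0, 0.004, 0, 0, -80, 0, 0, 0, 0.004, 0, 0, -88, 0, 0, 0, 0.004, 0, 0, -92, 0, 0, 0, 0.004, 0, 0, -92, 0, 0, 0, 0.004]' --squeeze 25

```text
time_s: 9.88
position: [0.6102, -0.0378, 0.0873]
eef_rot: [-1.17, 1.27, -1.262]
force: [-3.7, 5.8, 7.5]
opening: 0.083
```

```bash
python3 - <<'E'
from h import *
s=ctrl.sense();R=cv2.Rodrigues(s["eef_rot"])[0];print(s["position"],np.degrees(np.arctan2(R[1,0],R[0,0])),s["force"],s["ft_torque"],s["opening"])
E
```

```text
[ 0.61018201 -0.03778001  0.08730363] -94.42947888308869 [-3.74097291  5.83617875  7.45112647] [1.36734842 1.03025758 0.01404483] 0.0830483615658013
```

Emit:
send_rows --moves '[0, 0, 0, 0, 0, 0, 0.04, 0, 0, 0, 0, 0, 0, 0.04, 0, 0, 0, 0, 0, 0, 0.04, 0, 0, 0, 0, 0, 0.05, 0.04, 0, 0, 0, 0, 0, 0.07, 0.04, 0, 0, 2, -0.06, 0.003, 0.07, 0.04, 0, 0, 2, -0.12, 0.005, 0.07, 0, 0, 0, 2, -0.18, 0.008, 0.07, 0, 0, 0, 2, -0.206, 0.0085, 0.07, 0, 0, 0, 2, -0.206, 0.0085, 0.07, 0]'

```text
time_s: 11.12
position: [0.404, -0.0314, 0.1563]
eef_rot: [-1.188, 1.24, -1.241]
force: [-0.5, -0.4, 0.1]
opening: 0.055
```

```bash
python3 - <<'E'
from h import *
s=ctrl.sense();R=cv2.Rodrigues(s["eef_rot"])[0];print(s["position"],np.degrees(np.arctan2(R[1,0],R[0,0])),s["force"],s["opening"])
im,d=snap("top","t4");P=cloud("top",d)
K=P[(P[...,2]>.1)&(P[...,2]<.125)&(abs(P[...,0]-.61)<.04)&(abs(P[...,1]+.04)<.04)];print(len(K),K.mean(0),cv2.minAreaRect(K[:,:2].astype(np.float32)))
F=P[(abs(P[...,0]-.455)<.04)&(abs(P[...,1]+.034)<.075)&(abs(P[...,2]-.07)<.004)];print('panel',len(F),F.mean(0))
im,d=snap("side","s4");cv2.imwrite("pics/s4c.png",cv2.resize(im[150:290,220:380,::-1],(800,700))[:600])
P=cloud("side",d)
K=P[(P[...,2]>.1)&(P[...,2]<.125)&(abs(P[...,0]-.61)<.04)&(abs(P[...,1]+.04)<.04)];print(len(K),K.mean(0),cv2.minAreaRect(K[:,:2].astype(np.float32)))
E
```

```text
[ 0.40400293 -0.03144797  0.15630889] -92.4361233559929 [-0.50354935 -0.37781237  0.07366517] 0.05488755250188409
53 [ 0.60914297 -0.03890054  0.11305668] ((0.611578643321991, -0.03877847641706467), (0.00672459090128541, 0.03150363638997078), 88.94268798828125)
panel 0 [nan nan nan]
52 [ 0.61018268 -0.03985655  0.11016498] ((0.6105577945709229, -0.040140531957149506), (0.008551368489861488, 0.030281979590654373), 79.15567779541016)<stdin>:5: RuntimeWarning: Mean of empty slice.
  ret = um.true_divide(
```

View pics/s4c.png

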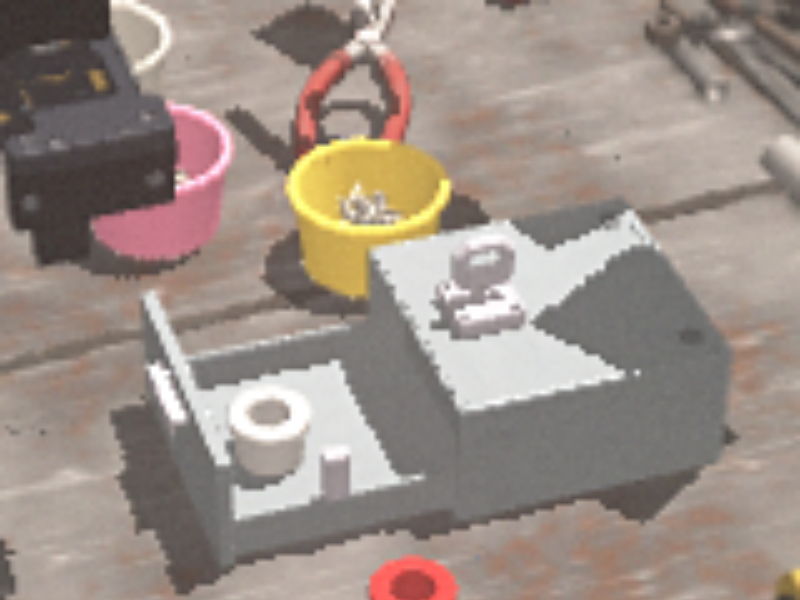

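The key is now side-on (crop 483,265), so it is turned about 90°. Next I push the drawer.

Emit:
send_rows --moves '[0, 0, 0, 0, 0, -0.05, 0, 0, 0, 0, 0, 0, -0.11, 0, 0, 0, 0, 0, 0, -0.11, 0, 0, 0, 0, 0.02, -0.0008, -0.11, 0, 0, 0, 0, 0.035, -0.0015, -0.11, 0, 0, 0, 0, 0.05, -0.002, -0.11, 0, 0, 0, 0, 0.065, -0.0027, -0.11, 0, 0, 0, 0, 0.08, -0.0033, -0.11, 0, 0, 0, 0, 0.095, -0.004, -0.11, 0, 0, 0, 0, 0.11, -0.0045, -0.11, 0, 0, 0, 0, 0.12, -0.005, -0.11, 0, 0, 0, 0, 0.125, -0.0052, -0.11, 0]'

```text
time_s: 12.72
position: [0.5305, -0.0367, 0.0465]
eef_rot: [-1.189, 1.24, -1.24]
force: [-2.4, -0.6, 2.1]
opening: 0.001
```

Emit:
send_rows --moves '[0, 0, 0, 0.006, -0.0003, 0, 0, 0, 0, 0, 0.01, -0.0004, 0, 0, 0, 0, 0, 0.013, -0.0005, 0, 0, 0, 0, 0, 0.015, -0.0006, 0, 0, 0, 0, 0, 0.015, -0.0006, 0, 0]'

```text
time_s: 13.35
position: [0.5451, -0.0372, 0.0466]
eef_rot: [-1.189, 1.24, -1.24]
force: [-0.0, 0.1, -0.3]
opening: 0.005
```

Emit:
send_rows --moves '[0, 0, 0, 0.002, 0, 0, 0, 0, 0, 0, 0.003, 0, 0, 0, 0, 0, 0, 0.003, 0, 0, 0]'

```text
time_s: 13.72
position: [0.5462, -0.0373, 0.0466]
eef_rot: [-1.193, 1.243, -1.238]
force: [-8.2, -0.4, 5.5]
opening: 0.005
```

Emit:
send_rows --moves '[0, 0, 0, 0.002, 0, 0, 0, 0, 0, 0, 0.002, 0, 0, 0]'

```text
time_s: 13.98
position: [0.5462, -0.0373, 0.0466]
eef_rot: [-1.197, 1.247, -1.235]
force: [-15.5, -0.6, 11.7]
opening: 0.003
```

It has hit the stop where predicted. I back off, rise and look.

Emit:
send_rows --moves '[0, 0, 0, -0.03, 0.001, 0, 0, 0, 0, 0, -0.05, 0.002, 0, 0, 0, 0, 0, -0.06, 0.002, 0.05, 0, 0, 0, 0, -0.08, 0.002, 0.11, 0, 0, 0, 0, -0.1, 0.002, 0.11, 0.04, 0, 0, 0, -0.1, 0.002, 0.11, 0.04]'

```text
time_s: 14.72
position: [0.4503, -0.0353, 0.1578]
eef_rot: [-1.187, 1.237, -1.242]
force: [-0.4, 0.1, 0.4]
opening: 0.158
```

```bash
python3 - <<'E'
from h import *
s=ctrl.sense();R=cv2.Rodrigues(s["eef_rot"])[0];print(s["position"],np.degrees(np.arctan2(R[1,0],R[0,0])),s["force"],s["opening"])
im,d=snap("side","s5");cv2.imwrite("pics/s5c.png",cv2.resize(im[150:290,220:380,::-1],(800,700))[:600])
P=cloud("side",d)
K=P[(P[...,2]>.1)&(P[...,2]<.125)&(abs(P[...,0]-.61)<.04)&(abs(P[...,1]+.04)<.04)];print(len(K),K.mean(0),cv2.minAreaRect(K[:,:2].astype(np.float32)))
F=P[(P[...,0]>.5)&(P[...,0]<.75)&(abs(P[...,1]+.04)<.08)&(abs(P[...,2]-.07)<.004)];print('box',len(F),cv2.minAreaRect(F[:,:2].astype(np.float32)))
E
```

```text
[ 0.45026969 -0.0352822   0.15776182] -92.4167954501466 [-0.42498086  0.14835987  0.38276761] 0.15806366719159703
56 [ 0.6099987  -0.03862693  0.10969581] ((0.6107559204101562, -0.037456199526786804), (0.011586952023208141, 0.030347339808940887), 78.96187591552734)
box 1884 ((0.6413551568984985, -0.039836056530475616), (0.14323361217975616, 0.15314310789108276), 86.83129119873047)
```

View pics/s5c.png

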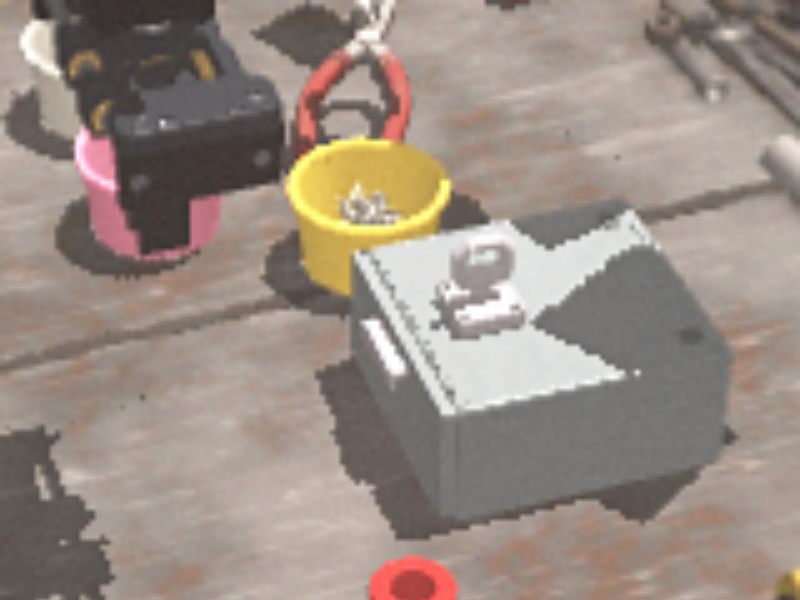

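The drawer is shut: the box measures 153 mm long against 150 mm given. Now back to the key.

Emit:
send_rows --moves '[0, 0, 0, 0.06, -0.001, 0, 0.04, 0, 0, 0, 0.12, -0.003, 0, 0.04, 0, 0, 0, 0.161, -0.004, 0, 0.04, 0, 0, 0, 0.161, -0.004, 0, 0.04, 0, 0, 0, 0.161, -0.004, -0.04, 0.04, 0, 0, 0, 0.161, -0.004, -0.07, 0.04, 0, 0, 0, 0.161, -0.004, -0.07, 0.03, 0, 0, 0, 0.161, -0.004, -0.07, 0.02, 0, 0, 0, 0.161, -0.004, -0.07, 0.012, 0, 0, 0, 0.161, -0.004, -0.07, 0.004, 0, 0, 0, 0.161, -0.004, -0.07, 0.004, 0, 0, 0, 0.161, -0.004, -0.07, 0.004]' --squeeze 20

```text
time_s: 16.27
position: [0.6119, -0.0387, 0.0881]
eef_rot: [-1.187, 1.239, -1.24]
force: [-1.1, 3.2, 6.3]
opening: 0.086
```

Emit:
send_rows --moves '[0, 0, 10, 0, 0, 0, 0.004, 0, 0, 20, 0, 0, 0, 0.004, 0, 0, 30, 0, 0, 0, 0.004, 0, 0, 40, 0, 0, 0, 0.004, 0, 0, 50, 0, 0, 0, 0.004, 0, 0, 60, 0, 0, 0, 0.004, 0, 0, 70, 0, 0, 0, 0.004, 0, 0, 80, 0, 0, 0, 0.004, 0, 0, 86, 0, 0, 0, 0.004, 0, 0, 90, 0, 0, 0, 0.004, 0, 0, 90, 0, 0, 0, 0.004, 0, 0, 90, 0, 0, 0, 0.004]'

```text
time_s: 17.77
position: [0.6126, -0.0388, 0.0881]
eef_rot: [-1.57, 0.031, -0.037]
force: [1.9, 5.2, 4.9]
opening: 0.082
```

```bash
python3 - <<'E'
from h import *
s=ctrl.sense();R=cv2.Rodrigues(s["eef_rot"])[0];print(s["position"],np.degrees(np.arctan2(R[1,0],R[0,0])),s["force"],s["ft_torque"],s["opening"])
E
```

```text
[ 0.61255863 -0.03875254  0.0881179 ] -2.4963799227375403 [1.89093312 5.19940852 4.92943657] [ 0.92471808 -0.46498148  0.05065574] 0.08210380109913708
```

Emit:
send_rows --moves '[0, 0, 5, 0, 0, 0, 0.004, 0, 0, 9, 0, 0, 0, 0.004, 0, 0, 9, 0, 0, 0, 0.004]'

```text
time_s: 18.15
position: [0.6126, -0.0386, 0.0881]
eef_rot: [-1.568, -0.093, 0.086]
force: [2.2, 4.9, 5.6]
opening: 0.083
```

```bash
python3 - <<'E'
from h import *
s=ctrl.sense();R=cv2.Rodrigues(s["eef_rot"])[0];print(s["position"],np.degrees(np.arctan2(R[1,0],R[0,0])),s["force"],s["ft_torque"],s["opening"])
E
```

```text
[ 0.61262163 -0.03863033  0.08812403] 6.521245183731029 [2.15492833 4.94807701 5.61213208] [ 1.05156073 -0.52613662 -0.01615537] 0.08322532249586126
```

Emit:
send_rows --moves '[0, 0, -5, -0.0005, -0.0005, 0, 0.004, 0, 0, -5, -0.0005, -0.0005, 0, 0.004, 0, 0, -5, -0.0005, -0.0005, 0.004, 0.004, 0, 0, -5, -0.0005, -0.0005, 0.008, 0.004, 0, 0, -5, -0.0005, -0.0005, 0.008, 0.004]' --squeeze 25

```text
time_s: 18.77
position: [0.6111, -0.0389, 0.0937]
eef_rot: [-1.569, -0.022, 0.019]
force: [4.6, 4.5, -2.8]
opening: 0.084
```

Emit:
send_rows --moves '[0, 0, 0, -0.0005, -0.0005, 0.01, 0.004, 0, 0, 0, -0.0005, -0.0005, 0.02, 0.004, 0, 0, 0, -0.0005, -0.0005, 0.03, 0.004, 0, 0, 0, -0.0005, -0.0005, 0.05, 0.004, 0, 0, 0, -0.0005, -0.0005, 0.09, 0.004, 0, 0, 0, -0.0005, -0.0005, 0.12, 0.004, 0, 0, 0, -0.0005, -0.0005, 0.12, 0.004]'

```text
time_s: 19.65
position: [0.6117, -0.041, 0.2191]
eef_rot: [-1.573, -0.027, 0.016]
force: [0.0, -0.2, -1.0]
opening: 0.085
```

```bash
python3 - <<'E'
from h import *
s=ctrl.sense();print(s["position"],s["force"],s["opening"])
im,_=snap("side","s6");cv2.imwrite("pics/s6c.png",cv2.resize(im[130:270,230:390,::-1],(800,700))[:600])
E
```

```text
[ 0.6117065  -0.04103898  0.21905707] [ 0.01270465 -0.16776677 -0.96733596] 0.08475435693785086
```

View pics/s6c.png

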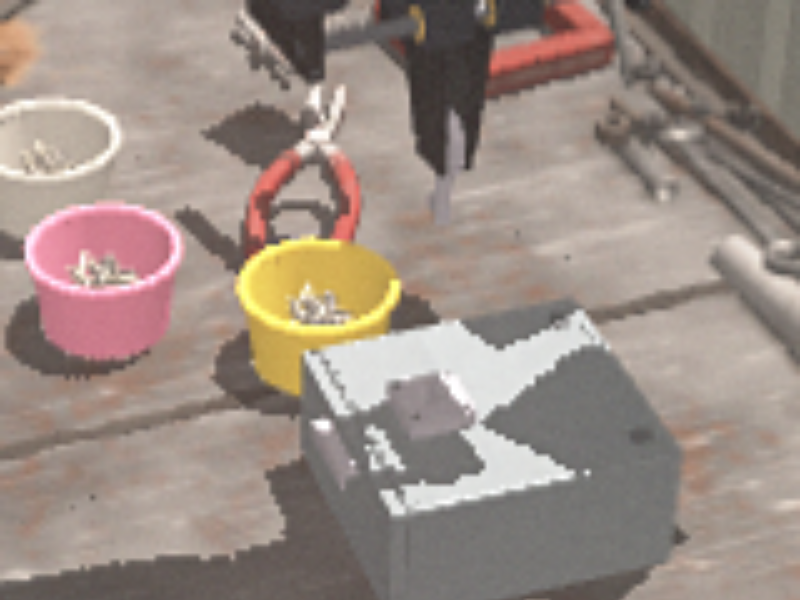

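The key is out and held (crop 445,190), and the keyway is empty. I carry it to the white tub.

Emit:
send_rows --moves '[0, 0, 0, -0.016, 0.058, 0, 0.004, 0, 0, 0, -0.032, 0.116, 0, 0.004, 0, 0, 0, -0.048, 0.174, 0, 0.004, 0, 0, 0, -0.064, 0.232, 0, 0.004, 0, 0, 0, -0.08, 0.29, 0, 0.004, 0, 0, 0, -0.095, 0.342, 0, 0.004, 0, 0, 0, -0.095, 0.342, 0, 0.004, 0, 0, 0, -0.095, 0.342, -0.05, 0.004, 0, 0, 0, -0.095, 0.342, -0.1, 0.004, 0, 0, 0, -0.095, 0.342, -0.13, 0.004, 0, 0, 0, -0.095, 0.342, -0.13, 0.004]'

```text
time_s: 21.08
position: [0.5122, 0.299, 0.0799]
eef_rot: [-1.575, -0.014, 0.027]
force: [-0.3, 0.3, 0.0]
opening: 0.082
```

```bash
python3 - <<'E'
from h import *
s=ctrl.sense();print(s["position"],s["force"],s["opening"])
im,_=snap("side","s7");cv2.imwrite("pics/s7c.png",cv2.resize(im[90:230,180:340,::-1],(800,700))[:600])
E
```

```text
[0.51216692 0.29895742 0.07987558] [-0.28488293  0.32419161  0.03215584] 0.08203784453850824
```

View pics/s7c.png

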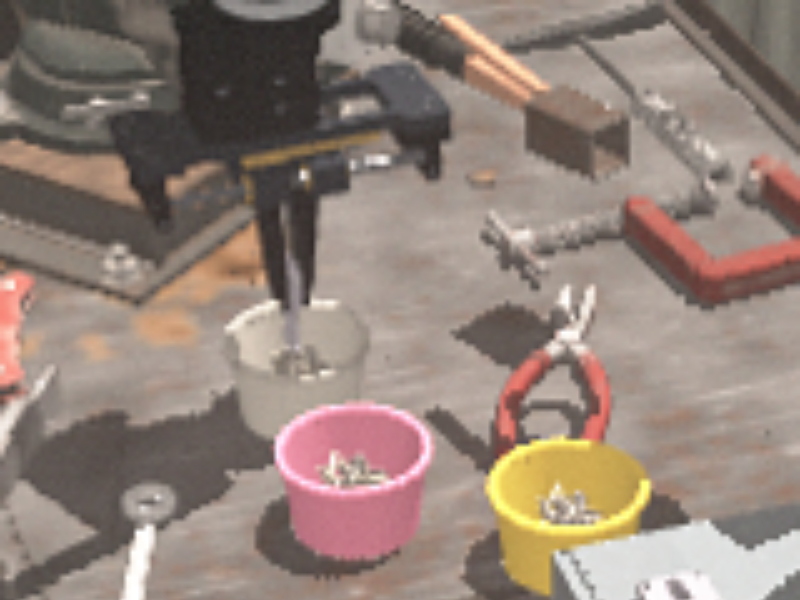

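The key hangs over the white tub with its stem entering at crop (295,340). I lower it and release.

Emit:
send_rows --moves '[0, 0, 0, 0, 0, -0.02, 0.004, 0, 0, 0, 0, 0, -0.034, 0.004, 0, 0, 0, 0, 0, -0.034, 0.004, 0, 0, 0, 0, 0, -0.034, 0.016, 0, 0, 0, 0, 0, -0.034, 0.026, 0, 0, 0, 0, 0, -0.034, 0.026, 0, 0, 0, 0, 0, 0, 0.026, 0, 0, 0, 0, 0, 0.06, 0.026, 0, 0, 0, -0.05, -0.03, 0.12, 0.026, 0, 0, 0, -0.11, -0.06, 0.12, 0.026, 0, 0, 0, -0.17, -0.1, 0.12, 0.026, 0, 0, 0, -0.17, -0.1, 0.12, 0.026]'

```text
time_s: 22.62
position: [0.3431, 0.2008, 0.205]
eef_rot: [-1.57, -0.023, 0.021]
force: [0.8, 0.5, -0.3]
opening: 0.271
```

```bash
python3 - <<'E'
from h import *
s=ctrl.sense();print(s["time_s"],s["position"],s["force"],s["opening"])
snap("top","t8");im,d=snap("side","s8");cv2.imwrite("pics/s8c.png",cv2.resize(im[110:270,180:380,::-1],(750,600)))
for c,n in(("top","t8"),("side","s8")):
    P=cloud(c,np.load(f"pics/{n}.npy"));r=np.hypot(P[...,0]-.5158,P[...,1]-.3017);W=P[(r<.033)&(P[...,2]<.2)];print(c,len(W),W[:,2].max(),np.sort(W[:,2])[-20:])
    F=P[(P[...,0]>.5)&(P[...,0]<.75)&(abs(P[...,1]+.04)<.08)&(abs(P[...,2]-.07)<.004)];print('box',cv2.minAreaRect(F[:,:2].astype(np.float32)))
E
```

```text
22.625 [0.34311711 0.20081471 0.20500713] [ 0.76410304  0.47411647 -0.32140842] 0.2711407162432249
top 471 0.06731294259110138 [0.06330375 0.06335726 0.06337391 0.06339692 0.06381635 0.06385173
 0.06396753 0.06401357 0.06420237 0.06448809 0.06473166 0.06491354
 0.06512735 0.06523202 0.06559087 0.06564476 0.0656721  0.06571458
 0.06650556 0.06731294]
box ((0.637948215007782, -0.04073227196931839), (0.13604070246219635, 0.15941132605075836), 87.16946411132812)
side 103 0.06525184028954881 [0.05675526 0.05721383 0.05728136 0.05810331 0.05987999 0.06011209
 0.06012515 0.06058529 0.0609826  0.06099506 0.06187311 0.06273487
 0.06288062 0.06302317 0.06334291 0.06352904 0.06367009 0.06453494
 0.0650026  0.06525184]
box ((0.6399011611938477, -0.03911260515451431), (0.14228969812393188, 0.15523500740528107), 87.66712951660156)
```

View pics/s8c.png

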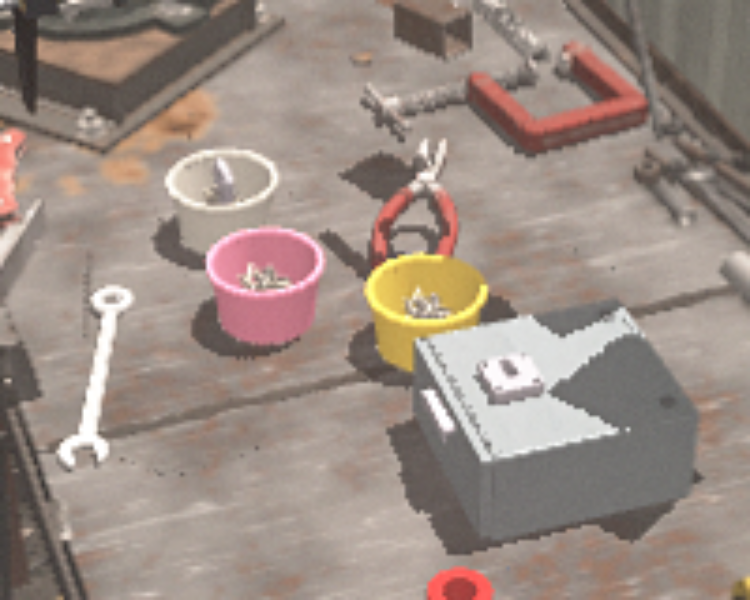

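```bash
python3 - <<'E'
from h import *
for c,n in(("side","s5"),("side","s8"),("top","t8"),("top","top0")):
    P=cloud(c,np.load(f"pics/{n}.npy"));F=P[(P[...,0]>.5)&(P[...,0]<.75)&(abs(P[...,1]+.04)<.05)&(abs(P[...,2]-.07)<.003)]
    a=np.radians(-2.4);s=(F[:,:2]-[.6115,-.04])@[np.cos(a),np.sin(a)];print(n,np.percentile(s,[0,1,3,97,99,100])*1000)
    T=P[(np.hypot(P[...,0]-.5158,P[...,1]-.3017)<.035)&(P[...,2]>.052)&(P[...,2]<.08)];print(' key top',len(T),T.mean(0) if len(T) else '')
E
```

```text
s5 [-46.5641971  -45.40442881 -42.30907169 101.09578782 104.23558265
 105.85859639]
 key top 0 
s8 [-46.19465287 -44.98342137 -42.75834027 100.21379225 103.96384978
 105.89754259]
 key top 24 [0.51413156 0.29534706 0.06013268]
t8 [-52.22019376 -43.89953194 -41.17563532 100.31438363 103.58390108
 105.29332578]
 key top 51 [0.51570137 0.29706321 0.06149435]
top0 [-36.0947767  -34.98506645 -32.482123   100.72368173 103.43223082
 105.95442118]
 key top 0
```

The front face is 45–46 mm ahead of the lock, so the drawer is shut. The key is upright in the tub near its axis, with its top at about 65 mm.

```bash
python3 -c "
from workcell import ctrl
print(ctrl.sign_off())"
```

```text
the job is handed in; nothing more can be done
None
```

I did the whole sequence and handed the job in after about 23 s of robot time. The sign-off gave no verdict.

**What I did:** I put the white bushing in the drawer, turned the key about 90° clockwise and pushed the drawer to its stop. Then I turned the key back, pulled it out and set it in the white tub.

**Last checks:**
- **Drawer:** the front face is about 45–46 mm ahead of the lock axis, against 45 mm given for shut, and it had not moved since I pushed it shut. The top view's raw box length came out longer (159 mm, against 150 mm given). A check by percentiles agreed with shut, so I took the extra as stray edge pixels.
- **Bushing:** it stood in the drawer in the last picture before closing. It can't be seen with the drawer shut.
- **Lock:** I couldn't read the plug angle directly. The key turned back past its starting position and came out freely, which it does only there.
- **Key:** it leans in the tub, close to the tub's axis. Its top is at about 65–67 mm, so the bow's centre is below 70 mm.
- **Bystanders:** the spanner, pliers and red bushing look unmoved in the last side view. I did not measure any bystander at the end, and the nut, tall bush and tape measure were outside or at the edge of the last crop.

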